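Ready the alignment jig and offer up the cast stirrer lever

TASK

Push the jig's blue slide fully home towards the steel pin, then turn its red T-handle a quarter turn clockwise, to its stop, to lock it. Then pick up the grey cast lever at its balance point and finish holding it, level and still, over the jig: hub bore straight above the pin, far end straight above the brass rest, about 30 mm of air between the lever's underside and the pin's top. The lever must not touch the jig, the two vials and the tape roll stay where they are, and you end still holding the lever.

Things in the scene. Friction and masses are not known exactly. Their poses are not given: they have to be found in the camera images.
- jig: Fixed jig: aluminium plate 265 x 86 mm, top at 12 mm, slide end to the robot's right. Origin: underside, on the steel pin's axis; x from the pin along the plate (-32 to 232 mm) to the slide; z up. Round the pin (18 mm diameter) a steel shoulder, 42 mm diameter, top at 38 mm. The blue slide (80 x 51 mm, top at 34 mm) runs along x between dark rails (top at 24 mm).
- pin_top (a point): centre of the pin's top, 60 mm above the worktop
- carriage (a joint): travel of the blue slide along the jig's -x (towards the pin), m: 0 = fully out, 0.035 = fully home at its end stop; starts between 0 and 0.010. Friction about 2.5 N; it stays where it is left. Best moved by holding its red T-handle.
- rest (a point): centre of the top of the brass rest, a disc 26 mm in diameter on the blue slide, 38 mm above the worktop; moves with the slide. With the slide home it lies 130 mm from the pin's axis, along the jig's x.
- lock (a joint): angle of the red T-handle, rad, clockwise seen from above about the vertical axis through lock_top: 0 = unlocked, bar crosswise to the slide (along the jig's y); 1.571 = locked, at its stop, bar in line with the slide; starts between 0 and 0.15. Friction 0.05 N m; it stays where it is left.
- lock_top (a point): centre of the top of the red T-handle's bar, on its turning axis, 66 mm above the worktop; 42 mm from the rest along the jig's +x, away from the pin. The bar is 46 mm long, 11 mm thick and 20 mm high (46 to 66 mm above the worktop) on a short stem; the slide's top lies 12 mm under the bar.
- lever: Loose grey cast lever, 0.44 to 0.66 kg, lying flat, arm roughly to the robot's right. Origin: hub's underside, on the bore's axis; x along the arm, z up. Hub 44 mm diameter, 40 high, bore 22. Arm 14 mm thick (y), z = 6 to 28 mm, to a boss 28 mm diameter, 26 high, 130 mm from the bore. Balance point: on the arm, x = 46 mm from the bore's axis (24 mm outside the hub), not at half length.
- lever_tip (a point): underside of the boss at the lever's far end, on the boss's axis, 130 mm from the bore's axis. Beside the lever, farther from the robot (x over 0.52 m, y 0.29 to 0.61 m), stands a fixed water bath: a grey case 0.13 m high with a jar and stirrer on it, over 0.4 m high; swing the arm round its front (the robot's side).
- vial_a: small glass vial with a black cap, 21 mm in diameter and 51 mm high, standing between robot and jig; origin at its underside. To be left alone.
- vial_b: another such vial, with a white cap, standing a little to the right of it; to be left alone.
- tape: roll of brown tape, 96 mm in diameter and 48 mm high, lying beyond the jig; origin at its underside. To be left alone.

How it is judged:
By the outcome, as a careful person would: the job done as asked, in the order asked, and still so for the second after the job is handed in, while the arm keeps its last pose, push and grip.
It also fails if it takes over 58 s, if anything falls off the work surface, if the arm or the gripper's body presses on something with over 40 N, if the wrist force passes 120 N, or if a joint passes its speed limit or range.

ROBOT

A 7-joint arm with a two-finger parallel gripper is mounted at the origin on a cart in front of the work surface, level with it; the furniture and walls round the work are solid. World frame = base frame: x ahead of the robot, y to its left, z up, the work surface at z = 0. Lengths are in m, angles in rad, forces in N, time in s.
With the tool pointing down it reaches from about 0.425 to 0.95 m from the base axis. Payload 4.7 kg.
Tool frame: the origin (TCP) lies midway between the tips of the shut fingers; the grasp point (between the pads) lies 19 mm behind it; z points along the fingers, y is the line along which they close (so a half turn about z gives the same grasp; the last joint's range is limited). The gripper opens to 85 mm and grips with 20 to 120 N. Pads are 22 mm wide; open, the fingers measure 114 mm over their backs; the gripper's body (76 mm by 85 mm) begins 54 mm behind the grasp point. The pads swing forward as they close: fully open they stand 13 mm farther back than shut.
Start: joints at [-1.299, 0.469, -0.049, 1.532, 0.024, 1.141, -0.082], TCP at [0.2, 0.645, 0.196] pointing down, gripper open.
Joint ranges: [-2.59, 2.59], [-0.33, 1.99], [-1.39, 1.29], [0.1, 2.45], [-1.04, 4.18], [0.21, 1.99], [-2.66, 2.66]. Speed limits (rad/s): [2.57, 2.57, 3.14, 3.14, 3.14, 3.14, 3.14].

INTERFACE

Orientations are given as [roll, pitch, yaw] about the fixed x, y, z axes, in that order (R = Rz(yaw) Ry(pitch) Rx(roll)).
In Python, from station import sense, eyes, robot gives the robot as it stands. The module is installed in compiled form; this text tells all that it offers.
- The arm moves only by the tool servo_tool, never from a script. Its argument "increments" is a list of rows, each an object of numbers: "claw": the closure, from 0 (fully open) to 1 (shut); "x", "y", "z": the shift along the world's x, y, z as a fraction of full scale; "twist": the turn about the world's z as a fraction of full scale. In form: [{"claw": .., "x": .., "y": .., "z": .., "twist": ..}, ...]. A call has 1 to 20 rows; each row is the pose to reach, as a shift and turn from the pose commanded when the call began; what a row does not reach only later rows make up. Full scale, the value 1, is 0.2 m for a shift and pi/2 rad for a turn. A row lasts 1/10 s, in which the tool goes at most 50 mm and 8.59 degrees, less where a joint would pass 70% of its speed; a pose out of reach is approached as far as the arm can. A call with a number of a shift or a turn outside -1 to 1 is refused whole. A call with a gripper value outside its range is refused whole. The fingers move at their own pace and stop on an object; "force" is the grip in N (left out, the last holds). Time passes only in rows, so rows that repeat a pose let the fingers close. It gives the time, the measured TCP pose, the force, the opening and the grip force at its end, in the units of the state.
- sense(): the state, without advancing time (a new reading comes with each control period).
- eyes.grab_frame(name): name is "side" or "top" or "wrist"; returns a dict with "img" (480x640x3 uint8, red, green, blue), "z_map" (480x640 float32, m along the optical axis (not along the pixel's ray), 0 where there is no reading), "K" (3x3 intrinsics, pixels), "view" (4x4, takes a point from world to camera coordinates); the wrist camera has in their place "T_tool_cam" (4x4, takes a point from camera to tool coordinates, whose origin is the TCP and whose axes are the flange's). Camera axes: x right, y down, z forward; pixel columns grow to the right and rows downward; lengths in m; the calibration is good to about 2 mm. A picture is of the moment at which its call begins: read the wrist's pose just before it.
- robot.close_job(): hands the job in; it is judged then, once.
Trained networks look in a picture, given as the dict that the camera call returned (one of the last four; its "shot" number tells which), for a name from the list of things; names that differ only in an ending like _2 or _b are one class to them, and where a whole thing is asked for, a point or a joint stands for the part that bears it (a point fixed in the world has none). Each returns a list of dicts, best first, with "score" (0 to 1); they miss things now and then, are a little off and sometimes report something else, mostly with a low value. They report only what shows in the picture. A call takes as long as a camera call.
- eyes.boxes_of(label, picture): "at" ([column, row] as shares, 0 to 1, of the picture: columns of its width, rows of its height, amid what is visible of it).
- eyes.silhouettes(label, picture): "region" (480x640 bool, what is visible of it) and "at" ([column, row] as shares, 0 to 1, of the picture: columns of its width, rows of its height, amid what is visible of it).
The state is a dict: "time_s": time; "q": joint angles; "joint_vel": joint speeds; "effort": joint torques, N m; "tcp_pos": TCP position; "orientation": TCP orientation; "force": force on the tool from outside, world axes, zero at the start; "moment": the same for the moment, N m; "gripper_width": opening from 0.0 (shut) to 1.0 (fully open); "finger_force": force on a finger pad.
Only numpy, scipy, OpenCV 4.12 (cv2) and the standard library are available. Lean on these libraries where they do the work, as an engineer would, in place of code of your own. Each camera call takes 0.05 s, during which the arm holds its last target. There are 200 camera calls.

## Working session

There is one attempt and no reset: what is moved stays moved. The work goes in short steps, Python scripts to look and compute and a tool call to move; the robot and the scene stay as the last step left them, time stands still between calls to the robot, and variables do not carry over. Pictures are saved under pics/ and viewed, at most 10 in all, crops included, and the job is handed in when it is done.

Besides the shell and the picture viewer there is one more tool, called after "Request:" in YAML: its name, and indented under it one key for each argument. servo_tool: Moves the arm, as the interface text tells. Shift numbers are shares of 0.2 m and turn numbers shares of pi/2 rad, none past 1 either way. Its arguments: {"type":"object","properties":{"increments":{"type":"array"},"force":{"type":"number"}},"required":["increments"]}

```bash
mkdir -p pics; cat > h.py <<'E'
import numpy as np, cv2
from station import sense, eyes, robot
from scipy.spatial.transform import Rotation as R
def cloud(f, T=None):
    K=f["K"]; z=f["z_map"]; v,u=np.mgrid[0:480,0:640]
    P=np.stack([(u-K[0,2])/K[0,0]*z,(v-K[1,2])/K[1,1]*z,z,np.ones_like(z)],-1)
    M=np.linalg.inv(f["view"]) if T is None else T
    W=(P@M.T)[...,:3]; W[z==0]=np.nan
    return W
def wristT(f,s):
    T=np.eye(4);T[:3,:3]=R.from_euler('xyz',s["orientation"]).as_matrix();T[:3,3]=s["tcp_pos"]
    return T@f["T_tool_cam"]
def save(n,img): cv2.imwrite("pics/"+n+".png",img[...,::-1])
E
python3 - <<'E'
from h import *
s=sense();print({k:np.round(v,3) for k,v in s.items()})
for n in ["top","side"]:
    f=eyes.grab_frame(n); save(n+"0",f["img"]); W=cloud(f); np.savez(n+"0.npz",W=W,img=f["img"],K=f["K"],view=f["view"])
    for l in ["jig","pin_top","rest","lock_top","lever","lever_tip","vial_a","tape"]:
        for d in eyes.silhouettes(l,f)[:2]:
            m=d["region"]; w=W[m]; w=w[~np.isnan(w[:,0])]
            if len(w): print(n,l,round(d["score"],2),np.round(np.array(d["at"])*[640,480]),m.sum(),np.round(np.median(w,0),3),np.round(np.percentile(w,2,axis=0),3),np.round(np.percentile(w,98,axis=0),3))
E
```

```text
{'time_s': np.float64(0.0), 'q': array([-1.299,  0.469, -0.049,  1.534,  0.024,  1.141, -0.082]), 'joint_vel': array([-0.001, -0.   ,  0.001, -0.   ,  0.001,  0.   , -0.   ]), 'effort': array([ 0.0000e+00, -5.1030e+01, -4.7000e-02, -2.3771e+01,  1.1000e-02,
        8.0000e-03, -0.0000e+00]), 'tcp_pos': array([0.2  , 0.644, 0.195]), 'orientation': array([-3.14 ,  0.   ,  2.841]), 'force': array([-0.192,  0.427, -0.45 ]), 'moment': array([-0.012,  0.028,  0.031]), 'finger_force': np.float64(0.0), 'gripper_width': np.float64(1.004)}
top jig 0.84 [399. 238.] 4668 [ 0.582 -0.143  0.014] [ 0.527 -0.268  0.006] [ 0.638 -0.019  0.062]
top pin_top 0.92 [399. 239.] 4688 [ 0.581 -0.143  0.014] [ 0.525 -0.269  0.006] [ 0.638 -0.019  0.062]
top rest 0.67 [434. 232.] 890 [ 0.598 -0.218  0.034] [ 0.571 -0.258  0.018] [ 0.626 -0.179  0.067]
top lever 0.93 [242. 305.] 770 [0.433 0.203 0.027] [ 0.416  0.095 -0.002] [0.46  0.249 0.042]
top lever_tip 0.76 [245. 307.] 776 [0.432 0.191 0.027] [0.415 0.093 0.003] [0.46  0.248 0.042]
top vial_a 0.56 [352. 318.] 100 [ 0.415 -0.03   0.049] [ 0.399 -0.041 -0.0
[... 421 characters left out ...]
.064]
side rest 0.61 [367. 353.] 1868 [ 0.594 -0.242  0.034] [ 0.568 -0.262  0.019] [ 0.625 -0.184  0.066]
side lock_top 0.84 [377. 347.] 427 [ 0.601 -0.245  0.061] [ 0.58  -0.248  0.038] [ 0.623 -0.237  0.067]
side lever 0.88 [226. 214.] 901 [0.431 0.196 0.026] [0.411 0.088 0.001] [0.459 0.246 0.04 ]
side lever_tip 0.79 [228. 213.] 927 [0.431 0.192 0.026] [ 0.411  0.088 -0.001] [0.459 0.246 0.04 ]
side vial_a 0.63 [230. 289.] 329 [ 0.413 -0.04   0.031] [ 0.403 -0.044 -0.001] [0.423 0.029 0.052]
side vial_a 0.63 [216. 319.] 385 [ 0.386 -0.11   0.032] [ 0.376 -0.114 -0.001] [ 0.396 -0.073  0.051]
side tape 0.58 [422. 259.] 2369 [ 0.769 -0.047  0.03 ] [ 0.724 -0.085 -0.001] [0.814 0.004 0.048]
```

```bash
python3 - <<'E'
from h import *
for n in ["top","side"]:
    d=np.load(n+"0.npz"); W=d["W"]; img=d["img"].astype(int); r,g,b=img[...,0],img[...,1],img[...,2]
    inj=(W[...,0]>.5)&(W[...,0]<.66)&(W[...,1]>-.31)&(W[...,1]<.01)
    z=W[...,2]
    def st(l,m):
        w=W[m]; w=w[:,:2]
        if len(w)<4: print(n,l,len(w)); return
        c,(a,bb),an=cv2.minAreaRect((w*1000).astype(np.float32))
        print(n,l,len(w),np.round(w.mean(0),4),"rect",np.round(c,1),round(a,1),round(bb,1),round(an,1))
    st("pintop",inj&(z>.054)&(W[...,1]>-.1))
    st("shoulder",inj&(z>.03)&(z<.044)&(W[...,1]>-.12))
    st("red>55",inj&(z>.055)&(r>1.6*g)&(r>1.6*b))
    st("blue",inj&(z>.028)&(z<.04)&(b>1.4*r))
    st("brass",inj&(z>.033)&(z<.043)&(r>1.3*b)&(r<1.6*g))
    st("plate",inj&(z>.007)&(z<.05))
    inl=(W[...,0]>.38)&(W[...,0]<.5)&(W[...,1]>.06)&(W[...,1]<.3)
    st("lev",inl&(z>.012)&(z<.06)); st("hub",inl&(z>.034)&(z<.06)); st("tip",inl&(z>.02)&(W[...,1]<.122)&(z<.06))
d=np.load("top0.npz");a=cv2.resize(d["img"][200:345,190:490],None,fx=2.6,fy=2.6,interpolation=2)
e=np.load("side0.npz");c=e["img"][170:400,150:480]
save("c1",a)
E
```

```text
top pintop 45 [ 0.5618 -0.0458] rect [561.8 -46.2] 12.9 15.1 0.9
top shoulder 233 [ 0.562  -0.0458] rect [562.3 -46.1] 39.1 38.9 0.2
top red>55 110 [ 0.6023 -0.2388] rect [ 602.4 -239.7] 43.3 11.2 5.0
top blue 543 [ 0.5977 -0.215 ] rect [ 598.2 -218.8] 50.4 80.3 12.4
top brass 105 [ 0.5938 -0.1987] rect [ 593.5 -198.9] 23.6 22.9 30.5
top plate 4316 [ 0.5815 -0.1408] rect [ 554.3 -155.2] 145.8 275.5 11.9
top lev 738 [0.4339 0.179 ] rect [436.  171.4] 165.0 42.9 85.8
top hub 242 [0.4402 0.2308] rect [440.3 231. ] 41.4 42.3 45.6
top tip 144 [0.4236 0.1047] rect [423.  105.4] 26.4 30.8 1.0
side pintop 57 [ 0.5604 -0.0493] rect [559.9 -48.9] 15.6 14.1 29.6
side shoulder 298 [ 0.5597 -0.0537] rect [560.9 -50.3] 38.4 39.9 76.8
side red>55 284 [ 0.601  -0.2433] rect [ 601.8 -241.8] 45.1 12.6 7.5
side blue 908 [ 0.5941 -0.228 ] rect [ 597.6 -221. ] 51.5 81.0 12.7
side brass 184 [ 0.5935 -0.2003] rect [ 593.5 -200.1] 25.0 25.0 28.1
side plate 6706 [ 0.58   -0.1656] rect [ 581.5 -145.2] 86.8 267.0 11.9
side lev 761 [0.4334 0.1761] rect [428.1 170. ] 167.2 43.6 78.8
side hub 188 [0.4397 0.2281] rect [439.1 228.8] 42.6 41.9 62.0
side tip 151 [0.4231 0.1026] rect [422.7 104.4] 35.4 26.6 86.2
```

View pics/c1.png

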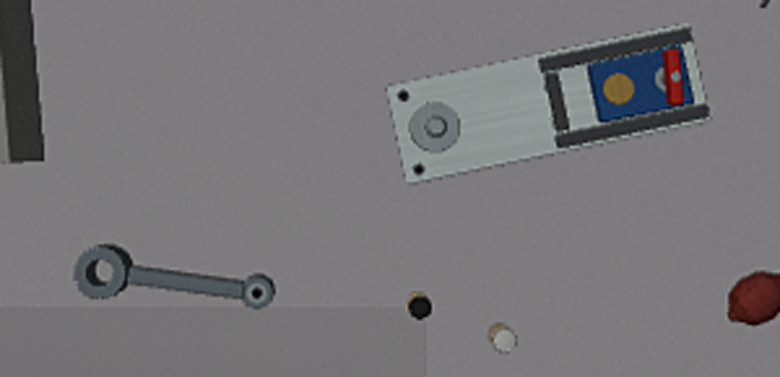

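View pics/side0.png

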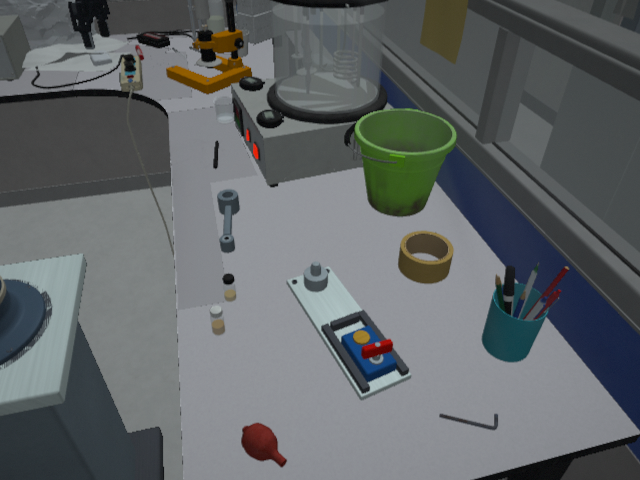

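The crop shows the jig with its pin at (435,127), the brass rest at (618,88) and the red bar at (674,76). The lever's hub is at (103,270) and its boss at (257,291), with the vials at (420,305) and (503,338). The side view agrees. The route to the handle is clear.

Request:
servo_tool:
  increments:
    - {"claw": 0.3, "x": 0.45, "y": -1, "z": 0, "twist": 0.258}
    - {"claw": 0.3, "x": 0.45, "y": -1, "z": 0, "twist": 0.258}
    - {"claw": 0.3, "x": 0.45, "y": -1, "z": 0, "twist": 0.258}
    - {"claw": 0.3, "x": 0.45, "y": -1, "z": 0, "twist": 0.258}
    - {"claw": 0.3, "x": 0.45, "y": -1, "z": 0, "twist": 0.258}
    - {"claw": 0.3, "x": 0.45, "y": -1, "z": 0, "twist": 0.258}

```text
time_s: 1.5
tcp_pos: [0.2924, 0.4414, 0.1967]
orientation: [-3.141, 0.001, -3.043]
force: [0.0, 0.0, 0.5]
gripper_width: 0.703
finger_force: 0.0
```

Request:
servo_tool:
  increments:
    - {"claw": 0.3, "x": 0.45, "y": -1, "z": 0}
    - {"claw": 0.3, "x": 0.45, "y": -1, "z": 0}
    - {"claw": 0.3, "x": 0.45, "y": -1, "z": 0}
    - {"claw": 0.3, "x": 0.45, "y": -1, "z": 0}
    - {"claw": 0.3, "x": 0.45, "y": -1, "z": 0}
    - {"claw": 0.3, "x": 0.45, "y": -1, "z": 0}

```text
validation failed for argument at $.in...
```

Request:
servo_tool:
  increments:
    - {"claw": 0.3, "x": 0.45, "y": -1, "z": 0}
    - {"claw": 0.3, "x": 0.45, "y": -1, "z": 0}
    - {"claw": 0.3, "x": 0.45, "y": -1, "z": 0}
    - {"claw": 0.3, "x": 0.45, "y": -1, "z": 0}
    - {"claw": 0.3, "x": 0.45, "y": -1, "z": 0}
    - {"claw": 0.3, "x": 0.45, "y": -1, "z": 0}

```text
validation failed for argument at $.in...
```

Request:
servo_tool:
  increments:
    - {"claw": 0.3, "x": 0.5, "y": -0.9, "z": 0}
    - {"claw": 0.3, "x": 0.5, "y": -0.9, "z": 0}
    - {"claw": 0.3, "x": 0.5, "y": -0.9, "z": 0}
    - {"claw": 0.3, "x": 0.5, "y": -0.9, "z": 0}
    - {"claw": 0.3, "x": 0.5, "y": -0.9, "z": 0}
    - {"claw": 0.3, "x": 0.5, "y": -0.9, "z": 0}
    - {"claw": 0.3, "x": 0.5, "y": -0.9, "z": 0}
    - {"claw": 0.3, "x": 0.5, "y": -0.9, "z": 0}

```text
validation failed for argument at $.in...
```

Request:
servo_tool:
  increments:
    - {"claw": 0.3, "x": 0.45, "y": -1, "z": 0, "twist": 0}
    - {"claw": 0.3, "x": 0.45, "y": -1, "z": 0, "twist": 0}
    - {"claw": 0.3, "x": 0.45, "y": -1, "z": 0, "twist": 0}
    - {"claw": 0.3, "x": 0.45, "y": -1, "z": 0, "twist": 0}
    - {"claw": 0.3, "x": 0.45, "y": -1, "z": 0, "twist": 0}

```text
time_s: 2.0
tcp_pos: [0.3817, 0.2415, 0.1965]
orientation: [-3.141, 0.001, -3.042]
force: [-0.6, 0.9, 0.1]
gripper_width: 0.7
finger_force: 0.0
```

Request:
servo_tool:
  increments:
    - {"claw": 0.3, "x": 0.45, "y": -1, "z": 0, "twist": 0}
    - {"claw": 0.3, "x": 0.45, "y": -1, "z": 0, "twist": 0}
    - {"claw": 0.3, "x": 0.45, "y": -1, "z": 0, "twist": 0}
    - {"claw": 0.3, "x": 0.45, "y": -1, "z": 0, "twist": 0}
    - {"claw": 0.3, "x": 0.45, "y": -1, "z": 0, "twist": 0}

```text
time_s: 2.5
tcp_pos: [0.4722, 0.0411, 0.1968]
orientation: [-3.14, 0.002, -3.042]
force: [-0.1, 0.9, -0.1]
gripper_width: 0.702
finger_force: 0.0
```

Request:
servo_tool:
  increments:
    - {"claw": 0.3, "x": 0.5, "y": -1, "z": 0, "twist": 0}
    - {"claw": 0.3, "x": 0.5, "y": -1, "z": 0, "twist": 0}
    - {"claw": 0.3, "x": 0.5, "y": -1, "z": 0, "twist": 0}
    - {"claw": 0.3, "x": 0.5, "y": -1, "z": 0, "twist": 0}
    - {"claw": 0.3, "x": 0.5, "y": -1, "z": 0, "twist": 0}
    - {"claw": 0.3, "x": 0.5, "y": -1, "z": 0, "twist": 0}
    - {"claw": 0.3, "x": 0.5, "y": -1, "z": 0, "twist": 0}

```text
time_s: 3.2
tcp_pos: [0.5706, -0.154, 0.1958]
orientation: [3.141, -0.0, -3.036]
force: [0.3, 0.5, 0.5]
gripper_width: 0.699
finger_force: 0.0
```

```bash
cat > jig.py <<'E'
from h import *
def jigm(W,img,n):
    img=img.astype(int); r,g,b=img[...,0],img[...,1],img[...,2]
    z=W[...,2]; inj=(W[...,0]>.5)&(W[...,0]<.66)&(W[...,1]>-.31)&(W[...,1]<.01)
    for l,m in dict(pin=inj&(z>.056)&(z<.064)&(W[...,1]>-.1),shoulder=inj&(z>.034)&(z<.042)&(W[...,1]>-.12),red=inj&(z>.062)&(z<.07)&(r>1.6*g)&(r>1.6*b),blue=inj&(z>.03)&(z<.038)&(b>1.4*r),brass=inj&(z>.035)&(z<.042)&(r>1.3*b)&(r<1.8*g),plate=inj&(z>.007)&(z<.05)).items():
        w=W[m]
        if len(w)<5: print(n,l,len(w)); continue
        c,(a,bb),an=cv2.minAreaRect((w[:,:2]*1000).astype(np.float32))
        print(n,l,len(w),np.round(np.mean(w,0),4),"rect",np.round(c,1),round(a,1),round(bb,1),round(an,1))
E
python3 - <<'E'
from jig import *
s=sense(); f=eyes.grab_frame("wrist"); save("w1",f["img"]); W=cloud(f,wristT(f,s)); jigm(W,f["img"],"wrist")
E
```

```text
wrist pin 305 [ 0.5599 -0.0479  0.0593] rect [559.8 -47.5] 14.7 16.1 52.3
wrist shoulder 1450 [ 0.559  -0.0492  0.0382] rect [560.6 -47.1] 41.0 41.0 44.2
wrist red 698 [ 0.6007 -0.2399  0.0655] rect [ 601.7 -240.5] 45.3 11.0 4.5
wrist blue 3449 [ 0.5938 -0.2158  0.034 ] rect [ 597.7 -220. ] 51.3 79.8 11.9
wrist brass 683 [ 0.5926 -0.1996  0.0382] rect [ 598.  -210.4] 24.7 48.9 24.6
wrist plate 25985 [ 0.5759 -0.1411  0.0201] rect [ 581.6 -144.4] 86.6 265.2 12.0
```

View pics/w1.png

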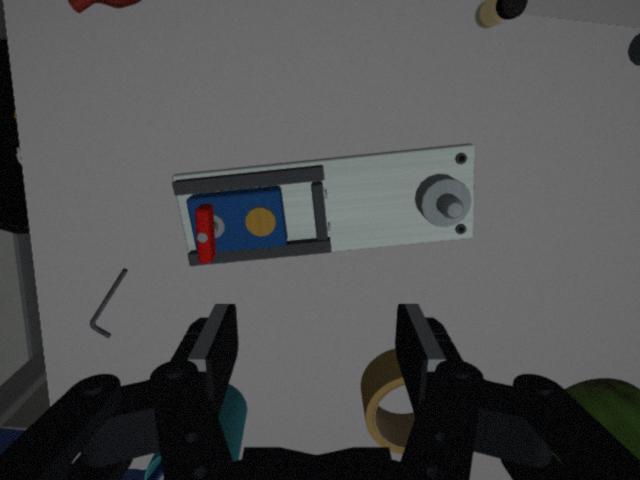

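The wrist view shows the handle at (205,235), the rest at (261,221) and the pin at (447,203). All three cameras agree to within about 2 mm. Next I grip the bar.

Request:
servo_tool:
  increments:
    - {"claw": 0.4, "x": 0.156, "y": -0.432, "z": 0, "twist": -0.01}
    - {"claw": 0.4, "x": 0.156, "y": -0.432, "z": -0.1, "twist": -0.01}
    - {"claw": 0.4, "x": 0.156, "y": -0.432, "z": -0.3, "twist": -0.01}
    - {"claw": 0.4, "x": 0.156, "y": -0.432, "z": -0.45, "twist": -0.01}
    - {"claw": 0.4, "x": 0.156, "y": -0.432, "z": -0.6, "twist": -0.01}
    - {"claw": 0.4, "x": 0.156, "y": -0.432, "z": -0.7, "twist": -0.01}
    - {"claw": 0.4, "x": 0.156, "y": -0.432, "z": -0.769, "twist": -0.01}
    - {"claw": 0.4, "x": 0.156, "y": -0.432, "z": -0.769, "twist": -0.01}
    - {"claw": 0.4, "x": 0.156, "y": -0.432, "z": -0.769, "twist": -0.01}
  force: 40

```text
time_s: 4.15
tcp_pos: [0.602, -0.241, 0.0432]
orientation: [-3.142, 0.001, -3.052]
force: [0.6, -0.3, -0.1]
gripper_width: 0.598
finger_force: 0.0
```

Request:
servo_tool:
  increments:
    - {"claw": 1, "x": 0, "y": 0, "z": 0, "twist": 0}
    - {"claw": 1, "x": 0, "y": 0, "z": 0, "twist": 0}
    - {"claw": 1, "x": 0, "y": 0, "z": 0, "twist": 0}
    - {"claw": 1, "x": 0, "y": 0, "z": 0, "twist": 0}
    - {"claw": 1, "x": 0, "y": 0, "z": 0, "twist": 0}
    - {"claw": 1, "x": 0, "y": 0, "z": 0, "twist": 0}
    - {"claw": 1, "x": 0, "y": 0, "z": 0, "twist": 0}
    - {"claw": 1, "x": 0, "y": 0, "z": 0, "twist": 0}
  force: 40

```text
time_s: 4.95
tcp_pos: [0.6011, -0.2417, 0.0424]
orientation: [3.141, -0.0, -3.053]
force: [0.3, -0.2, 0.2]
gripper_width: -0.002
finger_force: 0.0
```

```bash
python3 - <<'E'
from jig import *
s=sense(); print(s["tcp_pos"],s["gripper_width"],s["finger_force"]); f=eyes.grab_frame("wrist"); g=eyes.grab_frame("side"); jigm(cloud(g),g["img"],"side")
a=f["img"]; b=cv2.resize(g["img"][270:410,270:430],(548,480))
save("w2",cv2.resize(np.hstack([a,b]),(800,323)))
E
```

```text
[ 0.60110925 -0.24168211  0.04237961] -0.0016446309272706307 0.0
side pin 45 [ 0.5605 -0.0485  0.0586] rect [560.7 -47.2] 12.1 13.6 75.5
side shoulder 241 [ 0.5601 -0.0522  0.0373] rect [561.  -49.8] 36.2 39.8 77.5
side red 160 [ 0.6    -0.2427  0.0646] rect [ 602.1 -241.3] 45.3 11.3 5.7
side blue 774 [ 0.5923 -0.2298  0.033 ] rect [ 597.3 -220.7] 51.9 81.5 12.9
side brass 177 [ 0.5935 -0.2     0.0371] rect [ 593.4 -200.2] 24.8 24.2 80.2
side plate 6477 [ 0.5788 -0.1648  0.0197] rect [ 581.7 -145. ] 87.4 266.7 11.5
```

View pics/w2.png

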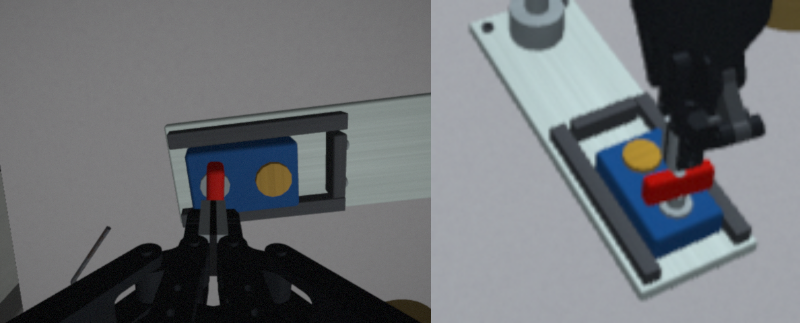

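```bash
python3 - <<'E'
from jig import *
s=sense(); g=eyes.grab_frame("side"); W=cloud(g); f=eyes.grab_frame("wrist"); V=cloud(f,wristT(f,s)); t=eyes.grab_frame("top");U=cloud(t)
for n,W,im in (("side",W,g["img"]),("wrist",V,f["img"]),("top",U,t["img"])):
    im=im.astype(int); dark=im.max(-1)<70
    m=dark&(np.abs(W[...,0]-.6)<.06)&(np.abs(W[...,1]+.24)<.07)&(W[...,2]>.03)&(W[...,2]<.14)
    w=W[m]; 
    for a in np.arange(.03,.14,.01):
        q=w[(w[:,2]>=a)&(w[:,2]<a+.01)]
        if len(q): print(n,round(a,2),len(q),np.round(q.min(0),3),np.round(q.max(0),3))
print(f["T_tool_cam"].round(3))
a=cv2.resize(g["img"][300:390,330:420],(560,560),interpolation=2);save("s3",a)
E
```

```text
side 0.03 17 [ 0.567 -0.263  0.03 ] [ 0.629 -0.196  0.033]
side 0.08 28 [ 0.591 -0.255  0.082] [ 0.608 -0.241  0.09 ]
side 0.09 57 [ 0.59  -0.257  0.09 ] [ 0.609 -0.239  0.1  ]
side 0.1 32 [ 0.59  -0.256  0.1  ] [ 0.605 -0.24   0.11 ]
side 0.11 16 [ 0.588 -0.256  0.11 ] [ 0.596 -0.233  0.12 ]
side 0.12 129 [ 0.587 -0.277  0.12 ] [ 0.612 -0.215  0.13 ]
side 0.13 144 [ 0.587 -0.284  0.13 ] [ 0.613 -0.204  0.14 ]
wrist 0.03 1038 [ 0.565 -0.264  0.03 ] [ 0.624 -0.178  0.038]
wrist 0.04 19 [ 0.579 -0.248  0.048] [ 0.583 -0.237  0.05 ]
wrist 0.05 194 [ 0.578 -0.248  0.05 ] [ 0.582 -0.237  0.06 ]
wrist 0.06 121 [ 0.578 -0.248  0.06 ] [ 0.6   -0.237  0.066]
wrist 0.08 643 [ 0.589 -0.256  0.08 ] [ 0.596 -0.23   0.09 ]
wrist 0.09 1140 [ 0.589 -0.256  0.09 ] [ 0.597 -0.229  0.1  ]
wrist 0.1 1332 [ 0.589 -0.257  0.1  ] [ 0.596 -0.229  0.11 ]
wrist 0.11 1472 [ 0.588 -0.261  0.11 ] [ 0.613 -0.223  0.12 ]
wrist 0.12 5304 [ 0.585 -0.279  0.12 ] [ 0.614 -0.207  0.13 ]
wrist 0.13 12175 [ 0.585 -0.286  0.13 ] [ 0.614 -0.201  0.14 ]
top 0.03 16 [ 0.567 -0.253  0.031] [ 0.628 -0.179  0.04 ]
top 0.04 1 [ 0.584 -0.237  0.047] [ 0.584 -0.237  0.047]
top 0.05 1 [ 0.59  -0.235  0.055] [ 0.59  -0.235  0.055]
top 0.06 1 [ 0.585 -0.245  0.066] [ 0.585 -0.245  0.066]
top 0.13 4 [ 0.588 -0.22   0.134] [ 0.59  -0.216  0.138]
[[ 0.002 -0.949 -0.314  0.08 ]
 [ 1.     0.001  0.001 -0.001]
 [-0.001 -0.314  0.949 -0.178]
 [ 0.     0.     0.     1.   ]]
```

View pics/s3.png

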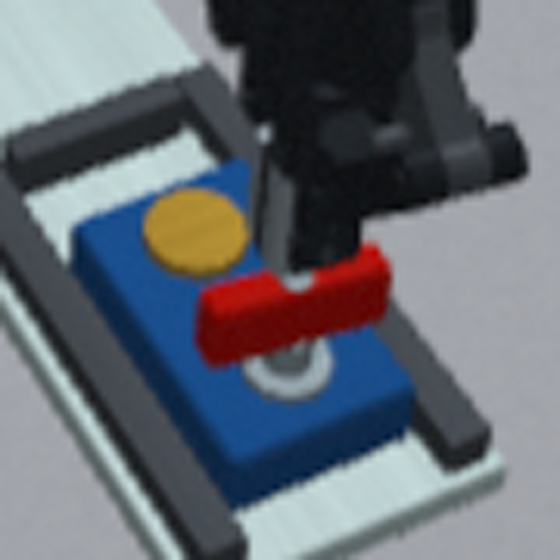

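```bash
python3 - <<'E'
from jig import *
s=sense(); g=eyes.grab_frame("side"); f=eyes.grab_frame("wrist")
for n,W in (("side",cloud(g)),("wrist",cloud(f,wristT(f,s)))):
    m=(np.abs(W[...,0]-.6)<.03)&(np.abs(W[...,1]+.24)<.03)&(W[...,2]>.068)&(W[...,2]<.2)
    w=W[m]; print(n,np.round(np.percentile(w[:,2],[0,.5,1,2,5]),4)); print(np.histogram(w[:,2],np.arange(.068,.1,.002)))
    q=w[w[:,2]<.1]; print(q.min(0).round(4),q.max(0).round(4))
E
```

```text
side [0.0787 0.0805 0.0825 0.0847 0.0887]
(array([ 0,  0,  0,  0,  0,  3,  7,  5, 18,  9, 27, 17, 13, 20, 17]), array([0.068, 0.07 , 0.072, 0.074, 0.076, 0.078, 0.08 , 0.082, 0.084,
       0.086, 0.088, 0.09 , 0.092, 0.094, 0.096, 0.098]))
[ 0.5903 -0.2564  0.0787] [ 0.6101 -0.2359  0.1   ]
wrist [0.0681 0.0849 0.0867 0.0901 0.0983]
(array([  1,   0,   0,   0,   0,   0,  13,  90, 152, 185, 187, 236, 213,
       222, 260]), array([0.068, 0.07 , 0.072, 0.074, 0.076, 0.078, 0.08 , 0.082, 0.084,
       0.086, 0.088, 0.09 , 0.092, 0.094, 0.096, 0.098]))
[ 0.5891 -0.2565  0.0681] [ 0.5965 -0.2293  0.1   ]
```

The fingers shut without gripping: both cameras put the real fingertips at z≈0.080, about 38 mm above the reported TCP. I'll use that measured offset, reopen, and lower to match.

Request:
servo_tool:
  increments:
    - {"claw": 0.4, "x": 0, "y": 0, "z": 0, "twist": 0}
    - {"claw": 0.4, "x": 0, "y": 0, "z": 0, "twist": 0}
    - {"claw": 0.4, "x": 0, "y": 0, "z": 0, "twist": 0}
    - {"claw": 0.4, "x": 0, "y": 0, "z": 0, "twist": 0}
    - {"claw": 0.4, "x": 0, "y": 0, "z": 0, "twist": 0}
    - {"claw": 0.4, "x": 0, "y": 0, "z": -0.05, "twist": 0}
    - {"claw": 0.4, "x": 0, "y": 0, "z": -0.1, "twist": 0}
    - {"claw": 0.4, "x": 0, "y": 0, "z": -0.14, "twist": 0}
    - {"claw": 0.4, "x": 0, "y": 0, "z": -0.18, "twist": 0}
    - {"claw": 0.4, "x": 0, "y": 0, "z": -0.18, "twist": 0}
  force: 40

```text
time_s: 6.3
tcp_pos: [0.6, -0.2412, 0.0046]
orientation: [3.14, -0.003, -3.053]
force: [0.6, 0.0, -0.8]
gripper_width: 0.597
finger_force: 0.0
```

Request:
servo_tool:
  increments:
    - {"claw": 1, "x": 0, "y": 0, "z": 0, "twist": 0}
    - {"claw": 1, "x": 0, "y": 0, "z": 0, "twist": 0}
    - {"claw": 1, "x": 0, "y": 0, "z": 0, "twist": 0}
    - {"claw": 1, "x": 0, "y": 0, "z": 0, "twist": 0}
    - {"claw": 1, "x": 0, "y": 0, "z": 0, "twist": 0}
    - {"claw": 1, "x": 0, "y": 0, "z": 0, "twist": 0}
    - {"claw": 1, "x": 0, "y": 0, "z": 0, "twist": 0}
    - {"claw": 1, "x": 0, "y": 0, "z": 0, "twist": 0}
  force: 40

```text
time_s: 7.1
tcp_pos: [0.6016, -0.2416, 0.0069]
orientation: [3.142, 0.001, -3.053]
force: [0.5, 0.5, 4.8]
gripper_width: 0.119
finger_force: 44.3
```

Request:
servo_tool:
  increments:
    - {"claw": 1, "x": -0.005, "y": 0.024, "z": 0, "twist": 0}
    - {"claw": 1, "x": -0.01, "y": 0.049, "z": 0, "twist": 0}
    - {"claw": 1, "x": -0.015, "y": 0.073, "z": 0, "twist": 0}
    - {"claw": 1, "x": -0.02, "y": 0.098, "z": 0, "twist": 0}
    - {"claw": 1, "x": -0.024, "y": 0.115, "z": 0, "twist": 0}
    - {"claw": 1, "x": -0.026, "y": 0.122, "z": 0, "twist": 0}
    - {"claw": 1, "x": -0.026, "y": 0.122, "z": 0, "twist": 0}
    - {"claw": 1, "x": -0.026, "y": 0.122, "z": 0, "twist": 0}

```text
time_s: 7.9
tcp_pos: [0.5963, -0.2167, 0.0069]
orientation: [3.141, 0.001, -3.052]
force: [0.4, -0.5, 6.4]
gripper_width: 0.122
finger_force: 44.4
```

Request:
servo_tool:
  increments:
    - {"claw": 1, "x": -0.002, "y": 0.01, "z": 0, "twist": 0}
    - {"claw": 1, "x": -0.002, "y": 0.01, "z": 0, "twist": 0}
    - {"claw": 1, "x": -0.002, "y": 0.01, "z": 0, "twist": 0}

```text
time_s: 8.2
tcp_pos: [0.5959, -0.2148, 0.0069]
orientation: [3.142, 0.001, -3.052]
force: [0.7, -2.1, 5.6]
gripper_width: 0.124
finger_force: 44.4
```

Request:
servo_tool:
  increments:
    - {"claw": 1, "x": -0.002, "y": 0.01, "z": 0, "twist": 0}
    - {"claw": 1, "x": -0.002, "y": 0.01, "z": 0, "twist": 0}
    - {"claw": 1, "x": -0.002, "y": 0.01, "z": 0, "twist": 0}

```text
time_s: 8.5
tcp_pos: [0.5958, -0.2146, 0.0069]
orientation: [-3.139, 0.002, -3.053]
force: [2.1, -4.3, 3.9]
gripper_width: 0.12
finger_force: 44.1
```

Request:
servo_tool:
  increments:
    - {"claw": 1, "x": -0.002, "y": 0.01, "z": 0, "twist": 0}
    - {"claw": 1, "x": -0.002, "y": 0.01, "z": 0, "twist": 0}
    - {"claw": 1, "x": -0.002, "y": 0.01, "z": 0, "twist": 0}

```text
time_s: 8.8
tcp_pos: [0.5959, -0.2146, 0.007]
orientation: [-3.136, 0.003, -3.054]
force: [3.1, -8.1, 1.7]
gripper_width: 0.116
finger_force: 43.8
```

Request:
servo_tool:
  increments:
    - {"claw": 1, "x": 0, "y": 0, "z": 0, "twist": -0.08}
    - {"claw": 1, "x": 0, "y": 0, "z": 0, "twist": -0.16}
    - {"claw": 1, "x": 0, "y": 0, "z": 0, "twist": -0.24}
    - {"claw": 1, "x": 0, "y": 0, "z": 0, "twist": -0.32}
    - {"claw": 1, "x": 0, "y": 0, "z": 0, "twist": -0.4}
    - {"claw": 1, "x": 0, "y": 0, "z": 0, "twist": -0.48}
    - {"claw": 1, "x": 0, "y": 0, "z": 0, "twist": -0.56}
    - {"claw": 1, "x": 0, "y": 0, "z": 0, "twist": -0.64}
    - {"claw": 1, "x": 0, "y": 0, "z": 0, "twist": -0.72}
    - {"claw": 1, "x": 0, "y": 0, "z": 0, "twist": -0.8}
    - {"claw": 1, "x": 0, "y": 0, "z": 0, "twist": -0.86}
    - {"claw": 1, "x": 0, "y": 0, "z": 0, "twist": -0.9}
    - {"claw": 1, "x": 0, "y": 0, "z": 0, "twist": -0.9}
    - {"claw": 1, "x": 0, "y": 0, "z": 0, "twist": -0.9}

```text
time_s: 10.2
tcp_pos: [0.5961, -0.2144, 0.007]
orientation: [3.139, 0.007, 1.815]
force: [4.4, -8.0, 1.0]
gripper_width: 0.119
finger_force: 43.8
```

Request:
servo_tool:
  increments:
    - {"claw": 1, "x": 0, "y": 0, "z": 0, "twist": -0.03}
    - {"claw": 1, "x": 0, "y": 0, "z": 0, "twist": -0.05}
    - {"claw": 1, "x": 0, "y": 0, "z": 0, "twist": -0.05}

```text
time_s: 10.5
tcp_pos: [0.5961, -0.2144, 0.007]
orientation: [3.14, 0.007, 1.741]
force: [3.5, -7.1, 0.9]
gripper_width: 0.122
finger_force: 51.9
```

```bash
python3 -c "
from jig import *
s=sense(); print(s['tcp_pos'],s['orientation'],s['force'],s['moment'],s['q'].round(2) if hasattr(s['q'],'round') else s['q'])
g=eyes.grab_frame('side'); jigm(cloud(g),g['img'],'side')"
```

```text
[ 0.59607001 -0.21437776  0.00703172] [3.13966431 0.0072432  1.74067023] [ 3.47114734 -7.14500101  0.88961618] [-1.63985023 -0.7152934   0.9636728 ] [-0.22  0.72  0.72  1.83 -0.62  0.83  0.98]
side pin 46 [ 0.5601 -0.0487  0.0586] rect [560.4 -48.1] 14.4 11.7 33.1
side shoulder 248 [ 0.5599 -0.0523  0.0373] rect [560.9 -49.9] 38.9 39.9 75.9
side red 92 [ 0.5997 -0.2271  0.065 ] rect [ 598.5 -222.5] 10.5 31.4 5.7
side blue 582 [ 0.5845 -0.2101  0.0328] rect [ 592.2 -195.5] 51.3 80.2 12.2
side brass 0
side plate 5527 [ 0.5776 -0.1718  0.0185] rect [ 581.3 -144.9] 86.5 266.6 12.0
```

The slide stopped against a rising push force. The handle now resists at its stop with about 1 N m, against 0.05 N m of friction. I'll release it and check.

Request:
servo_tool:
  increments:
    - {"claw": 0.5, "x": 0, "y": 0, "z": 0, "twist": 0}
    - {"claw": 0.5, "x": 0, "y": 0, "z": 0, "twist": 0}
    - {"claw": 0.5, "x": 0, "y": 0, "z": 0, "twist": 0}
    - {"claw": 0.5, "x": 0, "y": 0, "z": 0, "twist": 0}
    - {"claw": 0.5, "x": 0, "y": 0, "z": 0.1, "twist": 0}
    - {"claw": 0.5, "x": 0, "y": 0, "z": 0.3, "twist": 0}
    - {"claw": 0.5, "x": 0, "y": 0, "z": 0.55, "twist": 0}
    - {"claw": 0.5, "x": -0.1, "y": 0.4, "z": 0.8, "twist": 0}
    - {"claw": 0.5, "x": -0.2, "y": 0.8, "z": 0.85, "twist": 0}
    - {"claw": 0.5, "x": -0.2, "y": 0.8, "z": 0.85, "twist": 0}
    - {"claw": 0.5, "x": -0.2, "y": 0.8, "z": 0.85, "twist": 0}
    - {"claw": 0.5, "x": -0.2, "y": 0.8, "z": 0.85, "twist": 0}

```text
time_s: 11.75
tcp_pos: [0.5546, -0.0457, 0.1767]
orientation: [3.141, -0.004, 1.746]
force: [-0.1, 0.3, 0.4]
gripper_width: 0.501
finger_force: 0.0
```

```bash
python3 -c "
from jig import *
s=sense(); print(s['tcp_pos'],s['orientation'],s['force'])
f=eyes.grab_frame('wrist'); jigm(cloud(f,wristT(f,s)),f['img'],'wrist')
g=eyes.grab_frame('side'); jigm(cloud(g),g['img'],'side'); 
g=eyes.grab_frame('top'); jigm(cloud(g),g['img'],'top'); "
```

```text
[ 0.55456715 -0.04569549  0.17670069] [ 3.14102607 -0.0035926   1.74611575] [-0.14675424  0.265594    0.35029743]
wrist pin 339 [ 0.5609 -0.0464  0.0591] rect [560.9 -47.1] 15.6 15.5 31.3
wrist shoulder 1618 [ 0.5606 -0.0453  0.038 ] rect [561.  -46.8] 40.7 40.9 43.8
wrist red 476 [ 0.5962 -0.2122  0.0654] rect [ 596.6 -213.9] 10.4 44.3 12.1
wrist blue 3042 [ 0.5917 -0.1908  0.0338] rect [ 592.5 -193.6] 51.1 79.5 12.1
wrist brass 584 [ 0.5879 -0.1731  0.0379] rect [ 588.2 -173.7] 24.6 25.1 65.9
wrist plate 23493 [ 0.5777 -0.1253  0.0199] rect [ 582.1 -145.1] 86.2 265.6 12.0
side pin 40 [ 0.5608 -0.0482  0.0586] rect [561.4 -47.9] 13.0 11.9 76.2
side shoulder 248 [ 0.56   -0.0524  0.0372] rect [560.6 -49.8] 40.3 40.3 72.8
side red 164 [ 0.5961 -0.2167  0.0645] rect [ 596.3 -215.9] 10.6 45.4 12.4
side blue 802 [ 0.5862 -0.2017  0.033 ] rect [ 591.8 -194.7] 50.9 81.1 11.1
side brass 142 [ 0.5867 -0.1734  0.0372] rect [ 586. -173.] 26.0 19.5 62.7
side plate 6742 [ 0.5807 -0.1667  0.0192] rect [ 581.8 -144.6] 86.8 267.2 12.0
top pin 0
top shoulder 0
top red 81 [ 0.5972 -0.2136  0.0654] rect [ 597.2 -213.8] 9.9 44.7 11.5
top blue 281 [ 0.5961 -0.2114  0.0335] rect [ 596.5 -210.6] 49.5 44.5 11.5
top brass 2
top plate 1382 [ 0.6013 -0.2247  0.0209] rect [ 563.7 -148. ] 124.2 265.0 12.0
```

The slide is home: the rest measures 129.5 mm from the pin. The bar is in line with the plate at 12°, so it is locked. Next is the lever.

Request:
servo_tool:
  increments:
    - {"claw": 0.3, "x": -0.6, "y": 0.85, "z": 0, "twist": -0.195}
    - {"claw": 0.3, "x": -0.6, "y": 0.85, "z": 0, "twist": -0.195}
    - {"claw": 0.3, "x": -0.6, "y": 0.85, "z": 0, "twist": -0.195}
    - {"claw": 0.3, "x": -0.6, "y": 0.85, "z": 0, "twist": -0.195}
    - {"claw": 0.3, "x": -0.6, "y": 0.85, "z": 0, "twist": -0.195}
    - {"claw": 0.3, "x": -0.6, "y": 0.85, "z": 0, "twist": -0.195}
    - {"claw": 0.3, "x": -0.6, "y": 0.85, "z": 0, "twist": -0.195}

```text
time_s: 12.6
tcp_pos: [0.4354, 0.1173, 0.1765]
orientation: [3.141, 0.0, 1.43]
force: [-0.2, -0.4, -0.2]
gripper_width: 0.697
finger_force: 0.0
```

```bash
cat > lev.py <<'E'
from h import *
from scipy.optimize import least_squares
def levm(W,n,lo=0.0,box=((.38,.5),(.06,.3))):
    z=W[...,2]-lo; b=(W[...,0]>box[0][0])&(W[...,0]<box[0][1])&(W[...,1]>box[1][0])&(W[...,1]<box[1][1])
    h=W[b&(z>.036)&(z<.044)]; a=W[b&(z>.022)&(z<.032)]
    c,r=cv2.minEnclosingCircle((h[:,:2]*1000).astype(np.float32)); c=np.array(c)
    q=a[:,:2]*1000; d=np.linalg.norm(q-c,axis=1); arm=q[(d>28)&(d<110)]
    v=cv2.fitLine(arm.astype(np.float32),cv2.DIST_HUBER,0,.01,.01).ravel(); u=v[:2]*(1 if v[:2]@(arm.mean(0)-c)>0 else -1)
    tip=q[d>118]; t,rt=cv2.minEnclosingCircle(tip.astype(np.float32)); t=np.array(t)
    off=u[0]*(c-v[2:])[1]-u[1]*(c-v[2:])[0]
    print(n,"hub",c.round(1),round(r,1),h[:,2].mean().round(4),"tip",t.round(1),round(rt,1),"L",np.linalg.norm(t-c).round(1),"dir arm",np.degrees(np.arctan2(u[1],u[0])).round(2),"dir ht",np.degrees(np.arctan2(*(t-c)[::-1])).round(2),"off",off.round(1),"zarm",np.median(a[:,2]).round(4))
    return c,t
E
python3 -c "
from lev import *
s=sense(); print(s['tcp_pos'],s['orientation'],s['force'])
f=eyes.grab_frame('wrist');save('w4',f['img']); levm(cloud(f,wristT(f,s)),'wrist')
for n in ['side','top']: levm(cloud(np.load(n+'0.npz')) if 0 else np.load(n+'0.npz')['W'],n)"
```

```text
[0.43542436 0.11726105 0.17652459] [3.14076112e+00 4.64508590e-04 1.42960202e+00] [-0.24305468 -0.37089767 -0.18278344]
wrist hub [439.2 230.5] 22.0 0.04 tip [422.3 101.7] 13.9 L 129.9 dir arm -97.43 dir ht -97.48 off -0.0 zarm 0.0274
side hub [438.5 230.5] 23.3 0.0387 tip [421.7 100.8] 14.8 L 130.8 dir arm -96.24 dir ht -97.4 off -0.1 zarm 0.0264
top hub [439.9 231.5] 21.9 0.0393 tip [423.  102.5] 13.5 L 130.1 dir arm -97.68 dir ht -97.43 off -0.8 zarm 0.0263
```

View pics/w4.png

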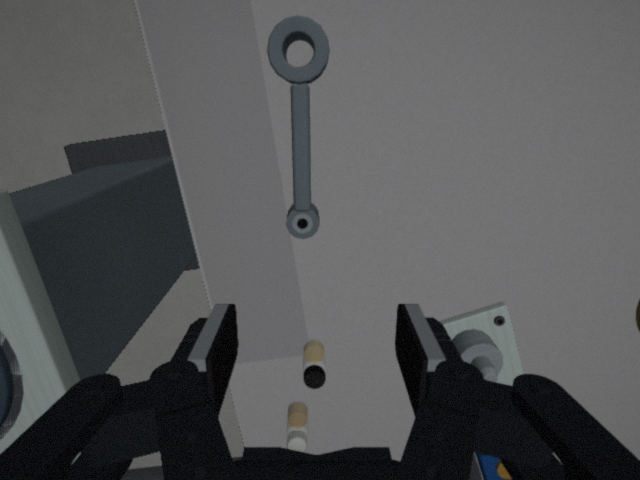

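The wrist view shows the hub at (298,50), the boss at (303,221) and both vials well clear. The fit gives a length of 129.9 mm, a hub radius of 22 mm and a height of 40 mm, which all match. The balance point is (0.4333, 0.1850).

Request:
servo_tool:
  increments:
    - {"claw": 0.4, "x": -0.01, "y": 0.339, "z": 0, "twist": 0.007}
    - {"claw": 0.4, "x": -0.01, "y": 0.339, "z": 0, "twist": 0.007}
    - {"claw": 0.4, "x": -0.01, "y": 0.339, "z": -0.2, "twist": 0.007}
    - {"claw": 0.4, "x": -0.01, "y": 0.339, "z": -0.4, "twist": 0.007}
    - {"claw": 0.4, "x": -0.01, "y": 0.339, "z": -0.6, "twist": 0.007}
    - {"claw": 0.4, "x": -0.01, "y": 0.339, "z": -0.75, "twist": 0.007}
    - {"claw": 0.4, "x": -0.01, "y": 0.339, "z": -0.85, "twist": 0.007}
    - {"claw": 0.4, "x": -0.01, "y": 0.339, "z": -0.92, "twist": 0.007}
    - {"claw": 0.4, "x": -0.01, "y": 0.339, "z": -0.98, "twist": 0.007}
    - {"claw": 0.4, "x": -0.01, "y": 0.339, "z": -0.98, "twist": 0.007}
    - {"claw": 0.4, "x": -0.01, "y": 0.339, "z": -0.98, "twist": 0.007}

```text
time_s: 13.75
tcp_pos: [0.4336, 0.1858, -0.0194]
orientation: [3.141, 0.0, 1.441]
force: [0.1, 0.3, -0.1]
gripper_width: 0.603
finger_force: 0.0
```

Request:
servo_tool:
  increments:
    - {"claw": 0.4, "x": 0, "y": -0.004, "z": -0.03, "twist": 0}
    - {"claw": 0.4, "x": 0, "y": -0.004, "z": -0.065, "twist": 0}
    - {"claw": 0.4, "x": 0, "y": -0.004, "z": -0.065, "twist": 0}

```text
time_s: 14.05
tcp_pos: [0.4322, 0.1858, -0.033]
orientation: [-3.141, 0.0, 1.443]
force: [-0.1, -0.2, -0.4]
gripper_width: 0.602
finger_force: 0.0
```

Request:
servo_tool:
  increments:
    - {"claw": 1, "x": 0, "y": 0, "z": 0, "twist": 0}
    - {"claw": 1, "x": 0, "y": 0, "z": 0, "twist": 0}
    - {"claw": 1, "x": 0, "y": 0, "z": 0, "twist": 0}
    - {"claw": 1, "x": 0, "y": 0, "z": 0, "twist": 0}
    - {"claw": 1, "x": 0, "y": 0, "z": 0, "twist": 0}
    - {"claw": 1, "x": 0, "y": 0, "z": 0, "twist": 0}
    - {"claw": 1, "x": 0, "y": 0, "z": 0, "twist": 0}
    - {"claw": 1, "x": 0, "y": 0, "z": 0, "twist": 0}
  force: 60

```text
time_s: 14.85
tcp_pos: [0.4329, 0.1859, -0.0322]
orientation: [3.141, -0.001, 1.442]
force: [-0.7, 0.6, 6.0]
gripper_width: 0.153
finger_force: 59.5
```

Request:
servo_tool:
  increments:
    - {"claw": 1, "x": 0, "y": 0, "z": 0, "twist": 0}
    - {"claw": 1, "x": 0, "y": 0, "z": 0.05, "twist": 0}
    - {"claw": 1, "x": 0, "y": 0, "z": 0.15, "twist": 0}
    - {"claw": 1, "x": 0, "y": 0, "z": 0.3, "twist": 0}
    - {"claw": 1, "x": 0, "y": 0, "z": 0.45, "twist": 0}
    - {"claw": 1, "x": 0, "y": 0, "z": 0.6, "twist": 0}
    - {"claw": 1, "x": 0, "y": 0, "z": 0.6, "twist": 0}
    - {"claw": 1, "x": 0, "y": 0, "z": 0.6, "twist": 0}
    - {"claw": 1, "x": 0, "y": 0, "z": 0.6, "twist": 0}
  force: 100

```text
time_s: 15.75
tcp_pos: [0.4309, 0.1853, 0.086]
orientation: [-3.139, 0.002, 1.443]
force: [-0.4, -0.3, -6.5]
gripper_width: 0.147
finger_force: 98.4
```

```bash
cat > held.py <<'E'
from lev import *
# fit held lever in tool frame from wrist depth: top planes of hub / boss
def held():
    s=sense(); print(np.round(s['tcp_pos'],4),np.round(s['orientation'],4),np.round(s['force'],2),np.round(s['moment'],2),s['finger_force'])
    f=eyes.grab_frame('wrist'); W=cloud(f,wristT(f,s)); g=eyes.grab_frame('side')
    for n,W,p in (('wrist',W,f),('side',cloud(g),g)):
        for d in eyes.silhouettes('lever',p)[:1]:
            m=cv2.erode(d['region'].astype(np.uint8),np.ones((2,2)))>0; w=W[m]; w=w[~np.isnan(w[:,0])]
            print(n,round(d['score'],2),len(w),'med',np.median(w,0).round(3),np.percentile(w,1,axis=0).round(4),np.percentile(w,99,axis=0).round(4))
    return s,f,g
E
python3 -c "
from held import *
s,f,g=held(); save('w5',np.hstack([cv2.resize(f['img'],(400,300)),cv2.resize(g['img'][120:300,140:380],(400,300))]))
np.savez('w5.npz',W=cloud(f,wristT(f,s)),S=cloud(g))"
```

```text
[0.4309 0.1853 0.086 ] [-3.1388e+00  2.0000e-03  1.4432e+00] [-0.37 -0.29 -6.45] [ 0.01 -0.    0.05] 98.43242526054382
wrist 0.57 23461 med [0.434 0.223 0.157] [0.418  0.1468 0.1253] [0.457  0.2516 0.1592]
side 0.93 505 med [0.428 0.112 0.144] [0.4099 0.0865 0.1188] [0.4581 0.2428 0.1578]
```

View pics/w5.png

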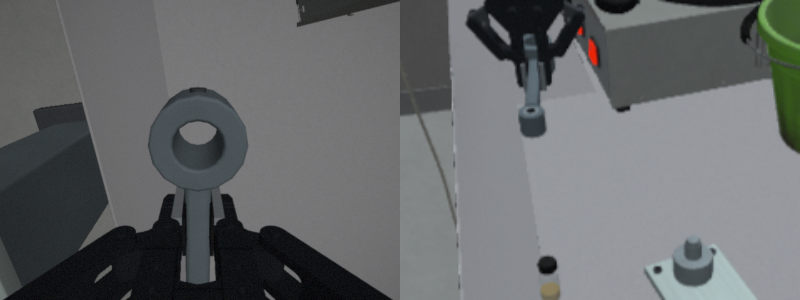

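```bash
cat > fit.py <<'E'
from held import *
PIN=np.array([.561,-.0472]); TH=-78.0; ZT=.130  # hub-top target: 60+30+40
def plane(w):
    A=np.c_[w[:,:2]-w[:,:2].mean(0),np.ones(len(w))]; k=np.linalg.lstsq(A,w[:,2],rcond=None)[0]
    return k, np.std(A@k-w[:,2])
def fit():
    s,f,g=held(); t=np.array(s['tcp_pos']); W=cloud(f,wristT(f,s)); S=cloud(g)
    off=s['tcp_pos'][2]+.033
    b=np.linalg.norm(W[...,:2]-t[:2],axis=-1)<.085
    h=W[b&(np.abs(W[...,2]-off-.040)<.006)]
    l=eyes.silhouettes('lever',f)
    m=l[0]['region'] if l else None
    h=W[m&(np.abs(W[...,2]-off-.040)<.005)]
    h=h[np.linalg.norm(h[:,:2]-np.median(h[:,:2],0),axis=1)<.035]
    c,r=cv2.minEnclosingCircle((h[:,:2]*1000).astype(np.float32)); c=np.array(c)/1000
    k,sd=plane(h); print('hub',c.round(4),round(r,1),'topz',k[2].round(4),'slope',k[:2].round(4),'sd',sd.round(4))
    a=W[m&(np.abs(W[...,2]-off-.028)<.005)]; d=np.linalg.norm(a[:,:2]-c,axis=1); a=a[(d>.026)&(d<.1)]
    if len(a)>30:
        v=cv2.fitLine((a[:,:2]*1000).astype(np.float32),cv2.DIST_HUBER,0,.01,.01).ravel()[:2]; v=v*np.sign(v@(a[:,:2].mean(0)-c)); print('arm dir',np.degrees(np.arctan2(v[1],v[0])).round(2),len(a))
    for e in eyes.silhouettes('lever',g)[:1]:
        q=S[e['region']]; q=q[~np.isnan(q[:,0])]; d=np.linalg.norm(q[:,:2]-c,axis=1)
        q=q[(d>.114)&(d<.148)&(np.abs(q[:,2]-off-.026)<.004)]
        if len(q)>8:
            tc,tr=cv2.minEnclosingCircle((q[:,:2]*1000).astype(np.float32)); tc=np.array(tc)/1000; e=tc-c
            print('boss(side)',tc.round(4),round(tr,1),'z',np.mean(q[:,2]).round(4),len(q),'L',np.linalg.norm(e).round(4),'dir',np.degrees(np.arctan2(e[1],e[0])).round(2))
    y=s['orientation'][2]; psi=np.degrees(y)-180  # closing+(-90): lever dir if square
    psi=(psi+180)%360-180; print('square dir',round(psi,2))
    dt=np.radians(TH-psi); Rm=np.array([[np.cos(dt),-np.sin(dt)],[np.sin(dt),np.cos(dt)]])
    tt=PIN-Rm@(c-t[:2]); print('target tcp',tt.round(4),'shift shares',((tt-t[:2])/.2).round(3),'z',((ZT-k[2])/.2).round(3),'twist',(dt/(np.pi/2)).round(4))
    return s,f,g
E
python3 -c "
from fit import *
fit()"
```

```text
[0.4321 0.1852 0.0865] [-3.1403e+00  1.7000e-03  1.4425e+00] [-0.3  -0.94 -6.47] [-0.05 -0.04 -0.02] 98.43409180641174
wrist 0.79 23584 med [0.435 0.223 0.158] [0.419  0.1465 0.1259] [0.4582 0.2514 0.1597]
side 0.63 547 med [0.43  0.121 0.144] [0.4115 0.0864 0.1196] [0.4423 0.2433 0.1586]
hub [0.4383 0.2301] 22.0 topz 0.1583 slope [-0.0012 -0.0024] sd 0.0008
arm dir -97.18 5630
boss(side) [0.4229 0.102 ] 16.0 z 0.144 133 L 0.129 dir -96.84
square dir -97.35
target tcp [ 0.57   -0.0916] shift shares [ 0.69  -1.384] z -0.142 twist 0.215
```

Request:
servo_tool:
  increments:
    - {"claw": 1, "x": 0.08, "y": -0.16, "z": 0, "twist": 0.05}
    - {"claw": 1, "x": 0.2, "y": -0.4, "z": 0, "twist": 0.1}
    - {"claw": 1, "x": 0.32, "y": -0.64, "z": 0, "twist": 0.15}
    - {"claw": 1, "x": 0.42, "y": -0.84, "z": 0, "twist": 0.2}
    - {"claw": 1, "x": 0.46, "y": -0.94, "z": 0, "twist": 0.215}
    - {"claw": 1, "x": 0.46, "y": -0.94, "z": 0, "twist": 0.215}

```text
time_s: 16.85
tcp_pos: [0.5264, -0.0079, 0.0882]
orientation: [3.139, 0.003, 1.773]
force: [-0.3, 0.7, -6.0]
gripper_width: 0.143
finger_force: 98.4
```

Request:
servo_tool:
  increments:
    - {"claw": 1, "x": 0.05, "y": -0.1, "z": 0, "twist": 0}
    - {"claw": 1, "x": 0.12, "y": -0.24, "z": 0, "twist": 0}
    - {"claw": 1, "x": 0.18, "y": -0.36, "z": 0, "twist": 0}
    - {"claw": 1, "x": 0.22, "y": -0.43, "z": 0, "twist": 0}
    - {"claw": 1, "x": 0.23, "y": -0.444, "z": 0, "twist": 0}
    - {"claw": 1, "x": 0.23, "y": -0.444, "z": -0.04, "twist": 0}
    - {"claw": 1, "x": 0.23, "y": -0.444, "z": -0.08, "twist": 0}
    - {"claw": 1, "x": 0.23, "y": -0.444, "z": -0.12, "twist": 0}
    - {"claw": 1, "x": 0.23, "y": -0.444, "z": -0.14, "twist": 0}
    - {"claw": 1, "x": 0.23, "y": -0.444, "z": -0.14, "twist": 0}
    - {"claw": 1, "x": 0.23, "y": -0.444, "z": -0.14, "twist": 0}
    - {"claw": 1, "x": 0.23, "y": -0.444, "z": -0.14, "twist": 0}

```text
time_s: 18.05
tcp_pos: [0.5711, -0.0911, 0.0598]
orientation: [3.141, 0.0, 1.781]
force: [0.4, 0.1, -6.7]
gripper_width: 0.144
finger_force: 98.5
```

```bash
python3 -c "
from fit import *
s,f,g=fit(); fit()
save('w6',np.hstack([cv2.resize(f['img'],(400,300)),cv2.resize(g['img'][230:410,250:490],(400,300))]))"
```

```text
[ 0.5711 -0.0911  0.0598] [3.1408e+00 2.0000e-04 1.7806e+00] [ 0.38  0.14 -6.71] [-0.04 -0.02  0.03] 98.47897410392761
wrist 0.6 23726 med [ 0.567 -0.054  0.131] [ 0.5423 -0.1292  0.0987] [ 0.583  -0.0255  0.1331]
side 0.56 845 med [ 0.58  -0.159  0.117] [ 5.481e-01 -1.877e-01  4.000e-04] [ 0.638  -0.0374  0.1316]
hub [ 0.562  -0.0471] 22.2 topz 0.1316 slope [0.0012 0.0001] sd 0.0008
arm dir -77.83 5644
boss(side) [ 0.5875 -0.1736] 15.5 z 0.1172 234 L 0.129 dir -78.59
square dir -77.98
target tcp [ 0.57   -0.0912] shift shares [-0.005 -0.   ] z -0.008 twist -0.0002
[ 0.5708 -0.0911  0.0596] [ 3.1412e+00 -1.0000e-04  1.7805e+00] [-0.24  0.24 -7.08] [-0.01 -0.02 -0.05] 98.47842693328857
wrist 0.87 23447 med [ 0.567 -0.054  0.131] [ 0.5421 -0.1293  0.099 ] [ 0.5826 -0.0255  0.1329]
side 0.92 743 med [ 0.58  -0.161  0.117] [ 0.5503 -0.1876  0.0943] [ 0.5984 -0.0369  0.131 ]
hub [ 0.5619 -0.0469] 22.0 topz 0.1315 slope [ 0.0004 -0.0006] sd 0.0008
arm dir -77.58 5594
boss(side) [ 0.5866 -0.1733] 15.6 z 0.117 224 L 0.1288 dir -78.9
square dir -77.98
target tcp [ 0.57   -0.0914] shift shares [-0.004 -0.002] z -0.007 twist -0.0002
```

View pics/w6.png

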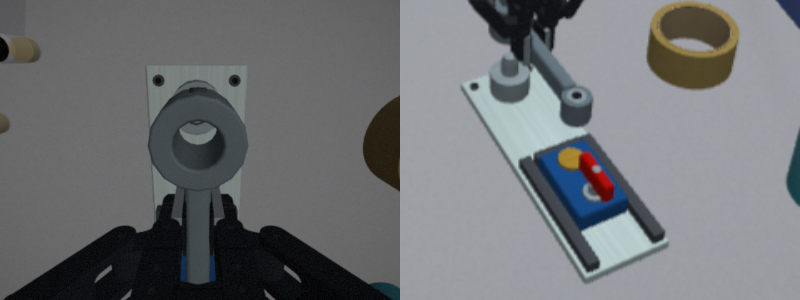

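The lever is held level: the hub is within 1 mm of the pin axis and the boss is over the rest at (0.587, -0.173). Air under it is about 31 mm. The slide is home and locked, and the tape and vials are in place. One small trim, then I let it settle.

Request:
servo_tool:
  increments:
    - {"claw": 1, "x": -0.004, "y": 0, "z": -0.006, "twist": 0}
    - {"claw": 1, "x": -0.004, "y": 0, "z": -0.006, "twist": 0}
    - {"claw": 1, "x": -0.004, "y": 0, "z": -0.006, "twist": 0}
    - {"claw": 1, "x": -0.004, "y": 0, "z": -0.006, "twist": 0}
    - {"claw": 1, "x": -0.004, "y": 0, "z": -0.006, "twist": 0}
    - {"claw": 1, "x": -0.004, "y": 0, "z": -0.006, "twist": 0}

```text
time_s: 19.25
tcp_pos: [0.57, -0.0911, 0.0582]
orientation: [3.142, -0.0, 1.781]
force: [0.1, -1.1, -6.5]
gripper_width: 0.146
finger_force: 98.5
```

```bash
python3 -c "
from fit import *
fit(); print(robot.close_job())"
```

```text
[ 0.57   -0.0911  0.0582] [ 3.1415 -0.      1.7806] [ 0.1  -1.06 -6.45] [0.03 0.04 0.03] 98.47882032394409
wrist 0.86 23673 med [ 0.566 -0.054  0.13 ] [ 0.5413 -0.1293  0.0971] [ 0.5819 -0.0255  0.1315]
side 0.6 849 med [ 0.579 -0.158  0.115] [ 0.5428 -0.188   0.092 ] [ 0.5993 -0.0356  0.1298]
hub [ 0.5608 -0.047 ] 22.0 topz 0.1301 slope [ 0.0005 -0.001 ] sd 0.0008
arm dir -77.74 5633
boss(side) [ 0.5872 -0.1737] 15.6 z 0.1155 231 L 0.1294 dir -78.22
square dir -77.98
target tcp [ 0.5702 -0.0913] shift shares [ 0.001 -0.001] z -0.001 twist -0.0002
the job is handed in; nothing more can be done
None
```

I've handed the job in: the slide is home and locked, and the lever is held level about 30 mm above the pin, its bore within 1 mm of the pin's axis and its far end over the rest, after about 19 s of the 58 s allowed.

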